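Set out the first-off pen parts for inspection

ROBOT

A 6-joint arm with a two-finger parallel gripper is mounted at the origin on the work surface. World frame = base frame: x ahead of the robot, y to its left, z up, the work surface at z = 0. Lengths are in m, angles in rad, forces in N, time in s.
With the tool pointing down it reaches from about 0.4 to 0.925 m from the base axis. Payload 12.5 kg.
Tool frame: the origin (TCP) lies at the very end of the fingers, on their centre line; the grasp point (between the pads) lies 19 mm behind it; z points along the fingers, y is the line along which they close (so a half turn about z gives the same grasp; the last joint's range is limited). The gripper opens to 95 mm and grips with 3 to 60 N. Pads are 20 mm wide; open, the fingers measure 119 mm over their backs; the gripper's body (75 mm by 180 mm) begins 59 mm behind the grasp point.
Start: joints at [-1.299, 0.491, 1.559, -0, 1.092, -0.106], TCP at [0.231, -0.581, 0.215] pointing down, gripper open.
Joint ranges: [-3.1, 3.1], [-0.84, 2.19], [0.05, 2.79], [-1.13, 4.28], [0.06, 2.93], [-2.69, 2.69]. Speed limits (rad/s): [2.22, 2.22, 2.79, 3.14, 3.14, 3.14].

INTERFACE

Orientations are given as a unit quaternion [x, y, z, w].
In Python, from cell import r gives the robot as it stands. The module is installed in compiled form; this text tells all that it offers.
- The arm moves only by the shell command python3 -m pendant 'ROWS'. ROWS is JSON, a list of rows, each an object with "grip": the finger opening in mm, from 0 to 95.1; "linear": the shift along the world's x, y, z in mm, a list of three; "turn": the turn about the world's z in degrees. In form: [{"grip": grip, "linear": [x, y, z], "turn": turn}, ...]. A call has 1 to 12 rows; each row is the pose to reach, as a shift and turn from the pose commanded when the call began; what a row does not reach only later rows make up. A row lasts 1/12 s, in which the tool goes at most 41.7 mm and 7.16 degrees, less where a joint would pass 70% of its speed; a pose out of reach is approached as far as the arm can. A call with a gripper value outside its range is refused whole. The fingers move at their own pace and stop on an object; the grip force is fixed at half the most. Time passes only in rows, so rows that repeat a pose let the fingers close. It gives the time, the measured TCP pose, the force, the opening and the grip force at its end, in the units of the state.
- r.read_state(): the state, without advancing time (a new reading comes with each control period).
- r.grab_frame(name): name is "scene" or "side" or "wrist"; returns a dict with "pixels" (420x560x3 uint8, red, green, blue), "K" (3x3 intrinsics, pixels), "rvec" (rotation vector, rad) and "tvec" (3), from world to camera coordinates, as OpenCV has them. Camera axes: x right, y down, z forward; pixel columns grow to the right and rows downward; lengths in m; the calibration is good to about 2 mm. A picture is of the moment at which its call begins. There is no depth.
- r.close_job(): hands the job in; it is judged then, once.
The state is a dict: "time": time; "q": joint angles; "qd": joint speeds; "joint_efforts": joint torques, N m; "ee_pos": TCP position; "ee_rot": TCP orientation; "force": force on the tool from outside, world axes, zero at the start; "torque": the same for the moment, N m; "finger_gap": finger opening in m; "gripper_force": force on a finger pad.
Only numpy, scipy, OpenCV 4.12 (cv2) and the standard library are available. Lean on these libraries where they do the work, as an engineer would, in place of code of your own. Each camera call takes 0.05 s, during which the arm holds its last target. There are 200 camera calls.

TASK

Set out the parts of the first pen for inspection: stand the black barrel upright in the round dish, and only after you have let go of it there, slip the steel ring over its brass tip so that it lies flat on top of the barrel. Draw the brass mandrel straight out of its sleeve without forcing it and lay it flat, lengthwise, inside the long tray; stand the black domed cap upright on the bench midway between the dish and the tray, in line with their centres. The order is yours except that the barrel comes before the ring; do not shift or tip the finished pen that stands at the back or the small brass cone and hexagonal nut near the parts.

Things in the scene. Friction and masses are not known exactly. Their poses are not given: they have to be found in the camera images.
- barrel_mid (a point): The pen barrel: an upright black cylinder, 28 mm across and 75 mm high, with a steel band near its foot and a brass tip 10 mm across standing 18 mm above its flat top (93 mm in all). Loose, about 0.1 kg. The point is on its axis, 37.5 mm above its foot; z is its axis, pointing up to the tip.
- ring_mid (a point): The steel ring, lying flat: 34 mm outside, hole 18 mm right through, 18 mm high. Loose, about 60 g. The point is at its centre, half-way up (9 mm); z is its axis.
- cap_mid (a point): The pen cap: black, 30 mm across, 45 mm high, straight sides up to 30 mm and a domed top, steel band near its foot; stands upright on its open-looking flat end. Loose, about 60 g. The point is on its axis, 22.5 mm above its foot; z is its axis, up.
- mandrel_grip (a point): The brass mandrel: a bar-shaped handle 40 mm long (x), 18 mm wide (y) and 24 mm high (z), from whose end a round shaft 11 mm across runs 40 mm further along -x. Loose, about 0.12 kg. It starts level in the sleeve with the handle outside, the handle's underside 14 mm above the bench; 36 mm of the shaft is inside. The point is the centre of the handle; the shaft's end is at x = -60 mm. It comes out by moving along its own +x, at least 37 mm, level.
- sleeve: The sleeve block, fixed to the bench: steel, 40 mm long (x), 44 mm wide (on a dark foot 60 mm wide and 8 mm high), 44 mm high, with a level bore 12.6 mm across right through along x, its axis 26 mm above the bench. A fixed rib 10 mm wide and 14 mm high runs out from its +x face, to x = 66 mm, and carries the mandrel's handle. Origin: centre of its underside; +x points out of the bore along the handle.
- dish: The round dish, fixed: aluminium, 60 mm across, 10 mm high, rim 4 mm thick, floor 4 mm thick (inside 52 mm across, 6 mm deep). Origin: centre of its underside on the bench. Its y axis lies along the line of the dish and tray centres (either way).
- tray: The long tray, fixed: grey, 148 mm long (x), 52 mm wide (y), 10 mm high, walls and floor 4 mm thick (inside 140 mm by 44 mm, 6 mm deep). Origin: centre of its underside on the bench. Its centre is about 0.26 to 0.27 m from the dish's.
- pen: A finished pen standing upright at the back, black with a brass line, 25 mm across and 100 mm high, loose. Not part of the job: leave it standing where it is. Origin: centre of its foot.
- tip_a: A small brass cone standing on the bench beside the parts, 20 mm across, 18 mm high, loose. Not part of the job: leave it where it is. Origin: centre of its foot.
- nut_b: A small dark steel hexagonal nut blank lying on the bench beside the parts, about 20 mm across, 10 mm high, loose. Not part of the job: leave it where it is. Origin: centre of its underside.
There are look-alikes about, which are no part of the job. What is shaped like the part that bears barrel_mid but pink is not meant.

How it is judged:
On the way, in this order (a step that is already met when the one before it is completed fails the run):
1. the barrel stands released in the round dish (horizontal distance between barrel_mid and dish below 0.015 m and angle between barrel_mid's own z axis and vertical below 0.1 rad and z of barrel_mid in the frame of dish between 0.036 and 0.046 m and contact force between the fingers and barrel below 0.1 N and linear speed of barrel below 0.02 m/s), for 0.2 s.
2. the ring lies on top of the barrel, over its tip (horizontal distance between barrel_mid and dish below 0.015 m and angle between barrel_mid's own z axis and vertical below 0.1 rad and z of barrel_mid in the frame of dish between 0.036 and 0.046 m and horizontal distance between ring_mid and barrel_mid below 0.007 m and z of ring_mid in the frame of barrel_mid between 0.043 and 0.05 m), for 0.2 s.
At the end, for the whole second after the job is handed in: Barrel upright on the dish floor, within 15 mm of its centre; ring flat on the barrel over its tip (7 mm); mandrel flat inside the tray, along it (0.3 rad); cap upright on the bench, within 20 mm of the dish-tray line and 155 mm of both centres (258-272 mm apart); all released, at rest (all of step 2 and x of mandrel_grip in the frame of tray between -0.053 and 0.053 m and y of mandrel_grip in the frame of tray between -0.017 and 0.017 m and z of mandrel_grip in the frame of tray between 0.012 and 0.02 m and angle between the x axis of mandrel_grip and the x axis of tray, either way round below 0.3 rad and angle between cap_mid's own z axis and vertical below 0.1 rad and height (world z) of cap_mid between 0.018 and 0.027 m and x of cap_mid in the frame of dish between -0.02 and 0.02 m and horizontal distance between cap_mid and dish below 0.155 m and horizontal distance between cap_mid and tray below 0.155 m and linear speed of each of barrel, ring, mandrel, cap below 0.02 m/s); the robot touches nothing.
It fails at once if the mandrel is jammed against the bore of its sleeve (over 30 N) (contact force between mandrel and sleeve above 30 N).
It fails at once if the finished pen is tipped or shifted by more than 20 mm (angle between pen's own z axis and vertical above 0.4 rad or distance of pen from where it was at the start of the episode above 0.02 m).
It fails at once if the small cone or the nut is shifted by more than 20 mm (distance of any of tip_a, nut_b from where it was at the start of the episode above 0.02 m).
It also fails if it takes over 102 s, if anything falls off the work surface, if the arm or the gripper's body presses on something with over 40 N, if the wrist force passes 120 N, or if a joint passes its speed limit or range.

## Working session

There is one attempt and no reset: what is moved stays moved. The work goes in short steps, Python scripts to look and compute and a shell command to move; the robot and the scene stay as the last step left them, time stands still between calls to the robot, and variables do not carry over. Pictures are saved under pics/ and viewed, at most 19 in all, crops included, and the job is handed in when it is done.

```bash
mkdir -p pics
cat > h.py <<'E'
import numpy as np, cv2
from cell import r
def grab(n,save=None):
    f=r.grab_frame(n)
    if save: cv2.imwrite('pics/'+save,cv2.cvtColor(f['pixels'],cv2.COLOR_RGB2BGR))
    return f
def plane(f,uv,z):
    R,_=cv2.Rodrigues(np.array(f['rvec'],float)); t=np.array(f['tvec'],float).ravel()
    d=R.T@np.linalg.inv(np.array(f['K']))@np.array([uv[0],uv[1],1.]); c=-R.T@t
    return c+d*(z-c[2])/d[2]
def proj(f,p):
    return cv2.projectPoints(np.array(p,float).reshape(-1,3),np.array(f['rvec'],float),np.array(f['tvec'],float),np.array(f['K'],float),None)[0].reshape(-1,2)
E
python3 - <<'E'
from h import *
for n in('scene','side','wrist'):
    f=grab(n,n+'0.png'); R,_=cv2.Rodrigues(np.array(f['rvec'],float)); print(n,(-R.T@np.array(f['tvec']).ravel()).round(3),f['K'][0][0])
    np.savez('f_'+n,**f)
s=r.read_state();print(s['time'],s['ee_rot'],s['finger_gap'])
E
```

```text
scene [ 0.898 -0.636  0.606] 410.5308262034959
side [0.394 0.611 0.699] 443.1480799672753
wrist [ 0.293 -0.558  0.384] 294.65604274110757
0.15 [ 9.82216711e-01  1.87750329e-01 -2.92889500e-05 -3.82056026e-04] 0.09509275814857823
```

View pics/scene0.png

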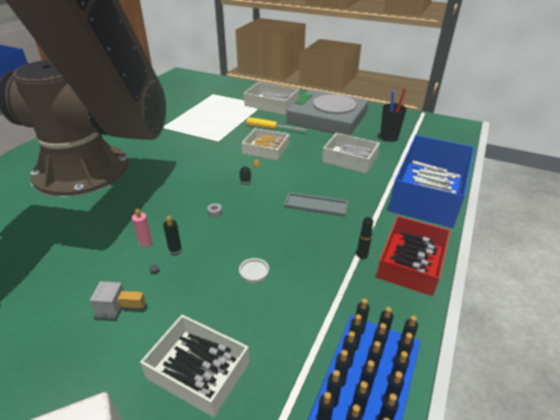

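View pics/side0.png

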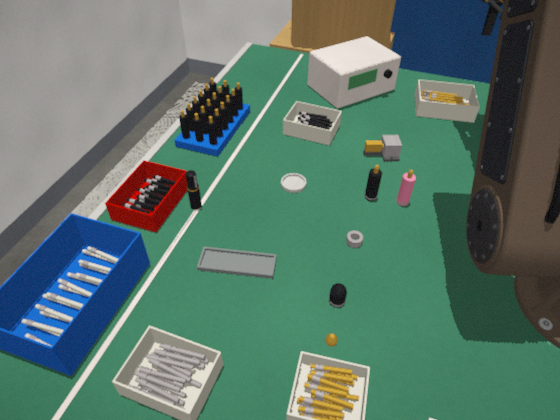

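The scene picture shows the black barrel at (173,236). Its pink look-alike is at (142,228), and the other dark uprights are the finished pen at (365,238) and the rack pens at about (370,350). The ring is at (215,210), cap (245,175), cone (257,163), nut (153,269), sleeve (107,300) with its handle at (132,299), dish (254,270) and tray (316,204). In the side picture the barrel is at (373,184), pink (407,188), ring (355,239), cap (338,295), cone (332,340), sleeve (391,147), handle (374,146), dish (293,183), tray (237,262) and pen (193,190). I choose the black barrel and check it in a crop.

Run:
```python
from h import *
F={n:dict(np.load('f_%s.npz'%n)) for n in('scene','side')}
a=F['scene']['pixels'][150:330,70:370]; b=F['side']['pixels'][110:370,170:440]
A=cv2.resize(a,(780,468),interpolation=cv2.INTER_CUBIC)
cv2.imwrite('pics/c1.png',A[:,:,::-1]);cv2.imwrite('pics/c2.png',cv2.resize(b,(620,597),interpolation=cv2.INTER_CUBIC)[:,:,::-1])
# masks: non-green blobs within boxes
box={'scene':dict(barrel=(160,212,185,262),ring=(203,200,225,220),cap=(235,163,254,187),cone=(250,157,263,168),nut=(146,262,161,276),hand=(121,285,148,312),sleeve=(86,278,122,322),dish=(235,255,273,285),tray=(280,190,352,219),pen=(354,212,376,262)),
'side':dict(barrel=(362,160,384,205),ring=(344,229,366,249),cap=(327,282,349,308),cone=(324,331,340,348),hand=(360,138,383,156),sleeve=(381,133,404,163),dish=(278,172,309,194),tray=(194,245,280,280),pen=(183,167,204,213))}
for n,f in F.items():
    hsv=cv2.cvtColor(f['pixels'],cv2.COLOR_RGB2HSV)
    green=cv2.inRange(hsv,(60,90,40),(95,255,255)); m=cv2.bitwise_not(green)
    br=cv2.inRange(hsv,(10,120,80),(30,255,255))
    for k,(x0,y0,x1,y1) in box[n].items():
        mm=(br if k in('hand','cone') else m)[y0:y1,x0:x1]
        c,_=cv2.findContours(mm,0,1)
        if not c: print(n,k,'none');continue
        c=max(c,key=cv2.contourArea)+np.array([x0,y0]); c=c.reshape(-1,2)
        (cx,cy),wh,an=cv2.minAreaRect(c.astype(np.float32))
        mo=cv2.boundingRect(c)
        z={'barrel':.0465,'ring':.009,'cap':.02,'cone':.007,'nut':.005,'hand':.026,'sleeve':.022,'dish':.007,'tray':.007,'pen':.05}[k]
        print(n,k,'ctr',round(cx,1),round(cy,1),'bbox',mo,'world',plane(f,(cx,cy),z)[:2].round(4))
```

```text
scene barrel ctr 172.2 234.4 bbox (164, 215, 18, 40) world [ 0.4307 -0.1526]
scene ring ctr 214.0 210.0 bbox (206, 203, 17, 15) world [ 0.4353 -0.0058]
scene cap ctr 245.0 175.5 bbox (239, 167, 13, 18) world [0.4377 0.1425]
scene cone ctr 256.0 163.0 bbox (254, 160, 5, 7) world [0.4243 0.2289]
scene nut ctr 153.5 269.0 bbox (149, 265, 10, 9) world [ 0.4266 -0.2192]
scene hand ctr 131.8 299.1 bbox (121, 291, 23, 17) world [ 0.4559 -0.3105]
scene sleeve ctr 105.0 300.5 bbox (89, 281, 33, 40) world [ 0.4113 -0.3317]
scene dish ctr 253.5 270.0 bbox (238, 257, 32, 27) world [ 0.6105 -0.1361]
scene tray ctr 315.8 203.8 bbox (284, 192, 65, 25) world [0.6431 0.1243]
scene pen ctr 365.2 236.7 bbox (354, 212, 22, 50) world [0.7926 0.009 ]
side barrel ctr 373.0 182.0 bbox (364, 164, 18, 37) world [ 0.4304 -0.1511]
side ring ctr 354.5 238.5 bbox (346, 230, 18, 18) world [ 0.4364 -0.008 ]
side cap ctr 337.0 295.5 bbox (329, 284, 17, 24) world [0.4368 0.1465]
side cone ctr 331.0 339.5 bbox (326, 334, 11, 12) world [0.4262 0.2269]
side hand ctr 373.5 145.5 bbox (365, 140, 18, 12) world [ 0.4557 -0.3123]
side sleeve ctr 391.5 147.5 bbox (381, 134, 22, 28) world [ 0.4118 -0.3251]
side dish ctr 293.0 182.0 bbox (280, 172, 27, 21) world [ 0.6099 -0.1333]
side tray ctr 236.5 261.7 bbox (197, 246, 80, 33) world [0.6426 0.1268]
side pen ctr 193.0 190.5 bbox (183, 169, 21, 44) world [0.7894 0.0114]
```

View pics/c1.png

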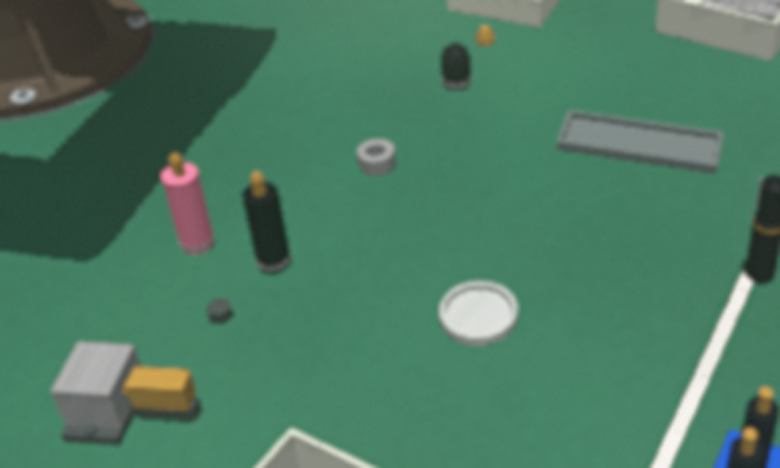

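The crop confirms it: the black barrel with the brass tip stands at crop (266,230), the pink look-alike at (188,210), and the parts are as listed. The two views agree to about 3 mm. The dish–tray distance of 0.263 m fits the stated range. I'll move over the mandrel for a closer look.

```bash
python3 -m pendant '[{"grip":95,"linear":[41,60,-20],"turn":0},{"grip":95,"linear":[82,120,-40],"turn":0},{"grip":60,"linear":[123,180,-60],"turn":0},{"grip":40,"linear":[164,246,-100],"turn":0},{"grip":40,"linear":[164,246,-125],"turn":0},{"grip":40,"linear":[164,246,-125],"turn":0},{"grip":40,"linear":[164,246,-125],"turn":0},{"grip":40,"linear":[164,246,-125],"turn":0},{"grip":40,"linear":[164,246,-125],"turn":0}]'
python3 - <<'E'
from h import *
f=grab('wrist','w1.png');np.savez('f_w1',**f);print(proj(f,[.456,-.311,.038]),proj(f,[.411,-.328,.044]))
E
```

```text
time: 0.9
ee_pos: [0.3953, -0.3303, 0.087]
ee_rot: [0.982, 0.189, -0.001, -0.002]
force: [-0.1, 0.3, -1.0]
finger_gap: 0.0537
gripper_force: 0.0
[[289.72951514 141.45608163]] [[288.23339391 207.95639458]]
```

View pics/w1.png

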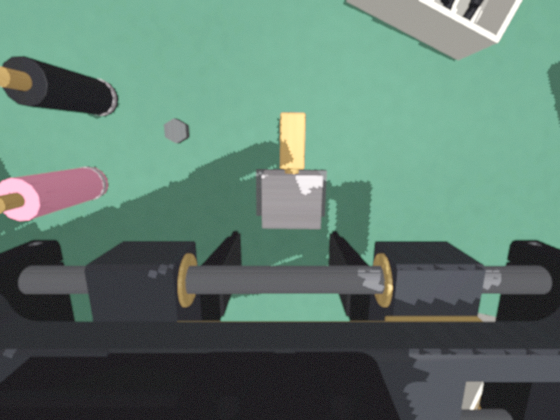

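The wrist view shows the handle at (293,140) ahead of the sleeve at (293,199), with the nut at (176,131), black barrel (65,85) and pink (50,192). I'll measure the handle's axis from its top face.

```bash
cat >> h.py <<'E'
def handle(f,z=.038,roi=None):
    hsv=cv2.cvtColor(f['pixels'],cv2.COLOR_RGB2HSV); m=cv2.inRange(hsv,(10,110,120),(30,255,255))
    if roi: 
        k=np.zeros_like(m);x0,y0,x1,y1=roi;k[y0:y1,x0:x1]=255;m&=k
    c=max(cv2.findContours(m,0,1)[0],key=cv2.contourArea).reshape(-1,2).astype(float)
    P=np.array([plane(f,u,z)[:2] for u in c],np.float32); rc=cv2.minAreaRect(P*1000)
    return m,P,rc
E
python3 - <<'E'
from h import *
f=dict(np.load('f_w1.npz'))
m,P,rc=handle(f,roi=(270,100,320,180));print(rc)
ys,xs=np.nonzero(m)
for y in range(112,176,4):
    x=xs[ys==y]
    if len(x): a,b=plane(f,(x.min()-.5,y),.038),plane(f,(x.max()+.5,y),.038);print(y,x.min(),x.max(),(a[:2]).round(4),b[:2].round(4),f['pixels'][y,x.min():x.max()+1:6,0])
# sleeve top: gray
g=f['pixels'].astype(int)
hsv=cv2.cvtColor(f['pixels'],cv2.COLOR_RGB2HSV); s=cv2.inRange(hsv,(0,0,70),(180,60,255)); s[:165]=0;s[232:]=0;s[:,:250]=0;s[:,335:]=0
c=max(cv2.findContours(s,0,1)[0],key=cv2.contourArea).reshape(-1,2)
print('sleeve',cv2.minAreaRect((np.array([plane(f,u,.044)[:2] for u in c])*1000).astype(np.float32)))
st=r.read_state();print(st['ee_pos'],st['q'])
p=np.array([2*st['ee_rot'][0]*st['ee_rot'][1],0]);q=st['ee_rot'];print('yaw x',np.degrees(np.arctan2(2*q[0]*q[1],q[0]**2-q[1]**2)))
S=dict(np.load('f_side.npz'));print('pink',plane(S,(407,188),.046))
E
```

```text
((445.66204833984375, -312.843994140625), (23.646224975585938, 9.369758605957031), 19.434038162231445)
124 281 281 [ 0.4648 -0.3003] [ 0.4651 -0.301 ] [228]
132 281 281 [ 0.4597 -0.3023] [ 0.4599 -0.303 ] [228]
140 281 285 [ 0.4545 -0.3044] [ 0.4558 -0.3078] [214]
144 281 287 [ 0.4518 -0.3055] [ 0.4537 -0.3102] [171 236]
148 281 288 [ 0.4492 -0.3065] [ 0.4514 -0.3119] [173 186]
152 281 289 [ 0.4465 -0.3076] [ 0.449  -0.3137] [175 181]
156 281 291 [ 0.4439 -0.3086] [ 0.4469 -0.3161] [174 181]
160 281 292 [ 0.4412 -0.3097] [ 0.4445 -0.3179] [174 178]
164 281 285 [ 0.4385 -0.3108] [ 0.4398 -0.3142] [178]
168 281 290 [ 0.4357 -0.3119] [ 0.4385 -0.3187] [186 213]
172 286 296 [ 0.4344 -0.3164] [ 0.4374 -0.324 ] [162 213]
sleeve ((418.0948791503906, -327.02069091796875), (46.646766662597656, 51.71363830566406), 21.96192741394043)
[ 0.39509656 -0.33258461  0.08836987] [-8.27657891e-01  5.14840896e-01  1.94904913e+00  7.92617803e-06
  6.80793228e-01  3.61891828e-01]
yaw x 21.84346825980907
pink [ 0.35621037 -0.15747973  0.046     ]
```

Run:
```python
from h import *
f=dict(np.load('f_w1.npz')); g=f['pixels'].astype(int); m=(g[...,0]-g[...,2]>45)&(g[...,0]>110)
ys,xs=np.nonzero(m); L=[];Rr=[]
for y in range(114,168):
    x=xs[(ys==y)&(xs>270)&(xs<320)]
    if len(x): 
        L.append((x.min()-.5,y));Rr.append((x.max()+.5,y))
print(L[::8],Rr[::8])
for nm,E in(('L',L),('R',Rr)):
    P=np.array([plane(f,u,.038)[:2] for u in E]); vx,vy,x0,y0=cv2.fitLine(P.astype(np.float32),cv2.DIST_HUBER,0,.001,.001).ravel()
    t=(.456-x0)/vx; print(nm,np.degrees(np.arctan(vy/vx)),'y at x=.456',y0+t*vy)
y=xs*0; yy=ys[(abs(xs-292)<6)&(ys<200)];print('y range',yy.min(),yy.max(),plane(f,(293,yy.min()-.5),.038),plane(f,(293,172),.038))
```

```text
[(np.float64(279.5), 114), (np.float64(279.5), 122), (np.float64(279.5), 130), (np.float64(279.5), 138), (np.float64(279.5), 146), (np.float64(279.5), 154), (np.float64(279.5), 162)] [(np.float64(305.5), 114), (np.float64(305.5), 122), (np.float64(305.5), 130), (np.float64(304.5), 138), (np.float64(304.5), 146), (np.float64(304.5), 154), (np.float64(304.5), 162)]
L 21.628935 y at x=.456 -0.30302924
R 21.283112 y at x=.456 -0.32274547
y range 112 173 [ 0.47599786 -0.3053755   0.038     ] [ 0.43643813 -0.32156394  0.038     ]
```

```bash
python3 -m pendant '[{"grip":40,"linear":[30,11,0],"turn":0},{"grip":40,"linear":[61,22,-10],"turn":0},{"grip":40,"linear":[61,22,-30],"turn":0},{"grip":36,"linear":[61,22,-30],"turn":0},{"grip":36,"linear":[61,22,-30],"turn":0},{"grip":36,"linear":[61,22,-30],"turn":0},{"grip":36,"linear":[61,22,-30],"turn":0},{"grip":36,"linear":[61,22,-30],"turn":0}]'
python3 - <<'E'
from h import *
f=grab('wrist','w2.png');np.savez('f_w2',**f)
st=r.read_state();p=np.array(st['ee_pos']);q=st['ee_rot'];print(p,np.degrees(np.arctan2(2*q[0]*q[1],q[0]**2-q[1]**2)),st['finger_gap'],st['time'])
print(proj(f,p),proj(f,[.456,-.313,.038]))
E
```

```text
time: 1.62
ee_pos: [0.4553, -0.3137, 0.0606]
ee_rot: [0.982, 0.187, 0.0, 0.001]
force: [0.2, 0.7, -0.7]
finger_gap: 0.0362
gripper_force: 0.0
[ 0.45534137 -0.31358255  0.06050902] 21.591720222635978 0.035477663028159766 1.6667
[[282.43514073 248.44775898]] [[282.19966155 235.37021196]]
```

View pics/w2.png

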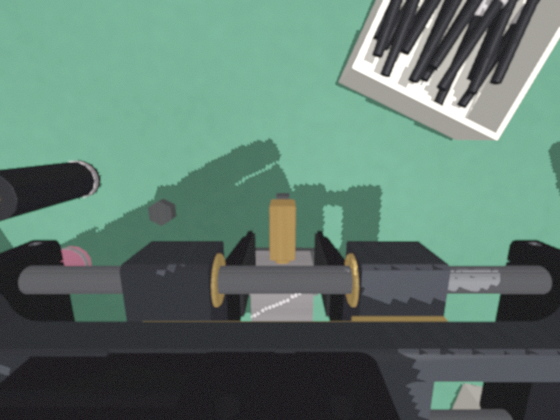

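The handle is centred between the fingers, at column 283 against the TCP's 282. I'll descend and close in small stages, watching the force.

```bash
python3 -m pendant '[{"grip":36,"linear":[0.5,0.5,-25],"turn":0},{"grip":28,"linear":[0.5,0.5,-40],"turn":0},{"grip":24,"linear":[0.5,0.5,-40],"turn":0},{"grip":22,"linear":[0.5,0.5,-40],"turn":0},{"grip":21,"linear":[0.5,0.5,-40],"turn":0},{"grip":20,"linear":[0.5,0.5,-40],"turn":0},{"grip":20,"linear":[0.5,0.5,-40],"turn":0},{"grip":20,"linear":[0.5,0.5,-40],"turn":0},{"grip":20,"linear":[0.5,0.5,-40],"turn":0}]'
python3 -m pendant '[{"grip":19.2,"linear":[0,0,0],"turn":0},{"grip":19.2,"linear":[0,0,0],"turn":0},{"grip":19.2,"linear":[0,0,0],"turn":0},{"grip":18.8,"linear":[0,0,0],"turn":0},{"grip":18.8,"linear":[0,0,0],"turn":0}]'
```

```text
time: 2.42
ee_pos: [0.4562, -0.3125, 0.0201]
ee_rot: [0.982, 0.188, 0.0, 0.0]
force: [0.3, 0.2, -0.0]
finger_gap: 0.02
gripper_force: 0.0
time: 2.83
ee_pos: [0.456, -0.3124, 0.0196]
ee_rot: [0.982, 0.188, -0.0, -0.0]
force: [-0.7, 1.1, 1.8]
finger_gap: 0.0191
gripper_force: 0.9
```

```bash
python3 -m pendant '[{"grip":18.6,"linear":[-0.1,0.3,0],"turn":0},{"grip":18.6,"linear":[-0.1,0.3,0],"turn":0},{"grip":18.4,"linear":[-0.1,0.3,0],"turn":0},{"grip":18.4,"linear":[-0.1,0.3,0],"turn":0}]'
python3 -m pendant '[{"grip":18,"linear":[0,0,0],"turn":0},{"grip":17,"linear":[0,0,0],"turn":0},{"grip":10,"linear":[0,0,0],"turn":0},{"grip":0,"linear":[0,0,0],"turn":0},{"grip":0,"linear":[0,0,0],"turn":0},{"grip":0,"linear":[0,0,0],"turn":0}]'
```

```text
time: 3.17
ee_pos: [0.456, -0.3121, 0.0196]
ee_rot: [0.982, 0.188, 0.0, 0.0]
force: [-0.2, 0.6, 0.8]
finger_gap: 0.0183
gripper_force: 0.4
time: 3.67
ee_pos: [0.456, -0.3121, 0.0196]
ee_rot: [0.982, 0.188, -0.0, 0.0]
force: [0.3, 1.4, 0.3]
finger_gap: 0.0178
gripper_force: 30.0
```

Gripped with only 1 N sideways. I'll draw it out gently along 21.6°.

```bash
python3 -m pendant '[{"grip":0,"linear":[1.9,0.7,0],"turn":0},{"grip":0,"linear":[3.7,1.5,0],"turn":0},{"grip":0,"linear":[5.6,2.2,0],"turn":0},{"grip":0,"linear":[7.4,2.9,0],"turn":0},{"grip":0,"linear":[9.3,3.7,0],"turn":0},{"grip":0,"linear":[9.3,3.7,0],"turn":0}]'
```

```text
time: 4.17
ee_pos: [0.4657, -0.3083, 0.0197]
ee_rot: [0.982, 0.188, 0.0, 0.0]
force: [0.5, 0.6, -0.7]
finger_gap: 0.018
gripper_force: 30.0
```

```bash
python3 -m pendant '[{"grip":0,"linear":[4.7,1.8,0],"turn":0},{"grip":0,"linear":[9.3,3.7,0],"turn":0},{"grip":0,"linear":[14,5.5,0],"turn":0},{"grip":0,"linear":[18.6,7.4,0],"turn":0},{"grip":0,"linear":[23.3,9.2,0],"turn":0},{"grip":0,"linear":[27.9,11,0],"turn":0},{"grip":0,"linear":[32.6,12.9,0],"turn":0},{"grip":0,"linear":[37.2,14.7,0],"turn":0},{"grip":0,"linear":[46.5,18.4,0],"turn":0},{"grip":0,"linear":[46.5,18.4,0],"turn":0}]'
python3 - <<'E'
from h import *
for n in('scene','side'):
    f=dict(np.load('f_%s.npz'%n)); g=cv2.cvtColor(f['pixels'],cv2.COLOR_RGB2HSV)
    m=cv2.bitwise_not(cv2.inRange(g,(60,90,40),(95,255,255))); x0,y0,x1,y1=(280,188,355,222) if n=='scene' else (190,242,284,284)
    c=max(cv2.findContours(m[y0:y1,x0:x1],0,1)[0],key=cv2.contourArea).reshape(-1,2)+[x0,y0]
    print(n,cv2.minAreaRect(np.array([plane(f,u,.007)[:2]*1000 for u in c],np.float32)))
f=grab('side');print([plane(f,u,.0) [:2] for u in((293,183),)])
cv2.imwrite('pics/s3.png',cv2.resize(f['pixels'][100:300,200:480],(784,560))[:,:,::-1])
E
```

```text
time: 5.0
ee_pos: [0.5133, -0.2896, 0.0197]
ee_rot: [0.982, 0.188, 0.0, 0.0]
force: [-0.5, 1.0, -1.0]
finger_gap: 0.0177
gripper_force: 30.0
scene ((642.2715454101562, 125.42037963867188), (152.56027221679688, 68.50314331054688), 11.674088478088379)
side ((642.5264282226562, 126.19876098632812), (151.07382202148438, 61.221153259277344), 11.465230941772461)
[array([ 0.61103739, -0.13748062])]
```

View pics/s3.png

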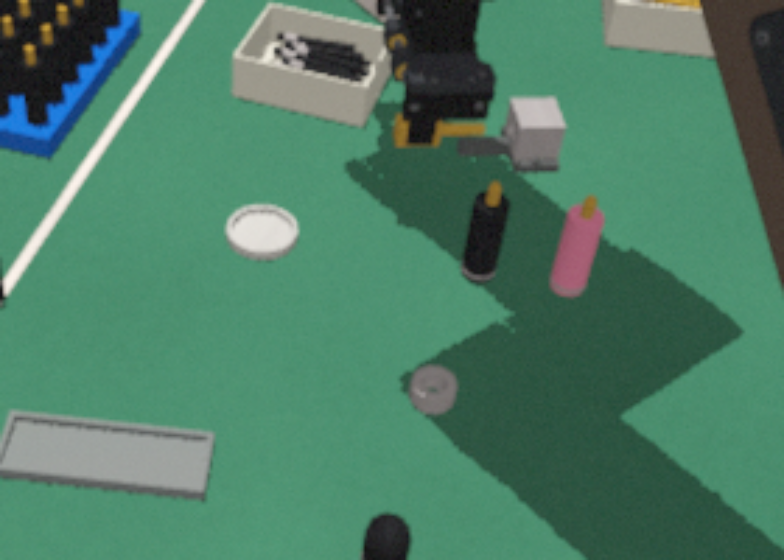

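The mandrel is clear of the sleeve, and cone, nut and barrel have not moved. I'll lift it and go to look at the tray from near.

```bash
python3 -m pendant '[{"grip":0,"linear":[2,0,35],"turn":0},{"grip":0,"linear":[4,10,70],"turn":0},{"grip":0,"linear":[6,40,100],"turn":0},{"grip":0,"linear":[12,80,100],"turn":-4},{"grip":0,"linear":[18,120,100],"turn":-10},{"grip":0,"linear":[24,160,100],"turn":-10},{"grip":0,"linear":[30,200,100],"turn":-10},{"grip":0,"linear":[36,240,100],"turn":-10},{"grip":0,"linear":[42,280,100],"turn":-10},{"grip":0,"linear":[48,320,100],"turn":-10},{"grip":0,"linear":[56,360,100],"turn":-10},{"grip":0,"linear":[65,400,100],"turn":-10}]'
python3 -m pendant '[{"grip":0,"linear":[0,0,0],"turn":0},{"grip":0,"linear":[0,0,0],"turn":0},{"grip":0,"linear":[0,0,0],"turn":0},{"grip":0,"linear":[0,0,0],"turn":0},{"grip":0,"linear":[0,0,0],"turn":0}]'
python3 - <<'E'
from h import *
f=grab('wrist','w4.png');np.savez('f_w4',**f)
st=r.read_state();q=st['ee_rot'];print(st['ee_pos'],np.degrees(np.arctan2(2*q[0]*q[1],q[0]**2-q[1]**2)))
E
```

```text
time: 6.05
ee_pos: [0.5765, 0.1119, 0.1198]
ee_rot: [0.995, 0.101, -0.0, 0.0]
force: [1.4, -1.2, -0.5]
finger_gap: 0.0176
gripper_force: 30.0
time: 6.47
ee_pos: [0.5767, 0.1086, 0.1197]
ee_rot: [0.995, 0.101, -0.0, 0.0]
force: [0.0, 0.4, -1.0]
finger_gap: 0.0178
gripper_force: 30.0
[0.57673895 0.10867436 0.11974296] 11.540004430817573
```

View pics/w4.png

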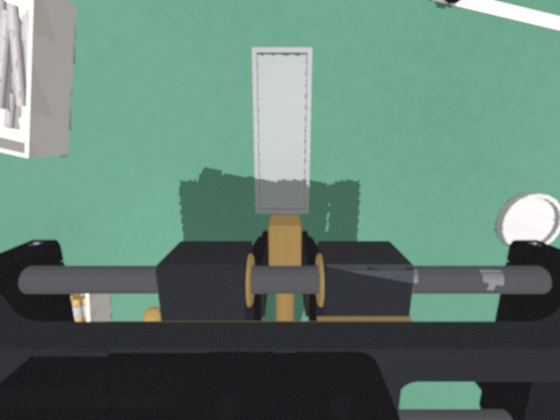

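The tray lies at about (282,130), in line with the image axis; the dish is at (530,222). I'll measure both.

Run:
```python
from h import *
f=dict(np.load('f_w4.npz'));g=cv2.cvtColor(f['pixels'],cv2.COLOR_RGB2HSV)
m=cv2.inRange(g,(0,0,60),(180,70,255))
for nm,(x0,y0,x1,y1) in(('tray',(235,35,330,213)),('dish',(485,185,560,243))):
    c=max(cv2.findContours(m[y0:y1,x0:x1],0,1)[0],key=cv2.contourArea).reshape(-1,2)+[x0,y0]
    P=np.array([plane(f,u,.010)[:2]*1000 for u in c],np.float32)
    print(nm,cv2.boundingRect(c),cv2.minAreaRect(P),cv2.minEnclosingCircle(P))
```

```text
tray (251, 46, 63, 167) ((644.293701171875, 124.06597137451172), (147.46054077148438, 54.39127731323242), 11.504694938659668) ((644.2078247070312, 124.32405853271484), 78.10808563232422)
dish (495, 191, 65, 52) ((615.9234008789062, -130.36163330078125), (51.92872619628906, 65.74732971191406), 11.570801734924316) ((610.4927978515625, -132.46197509765625), 34.304141998291016)
```

```bash
python3 -m pendant '[{"grip":0,"linear":[40,9,0],"turn":0},{"grip":0,"linear":[75,17,-20],"turn":0},{"grip":0,"linear":[87,20,-50],"turn":0},{"grip":0,"linear":[87,20,-75],"turn":0},{"grip":0,"linear":[87,20,-90],"turn":0},{"grip":0,"linear":[87,20,-100],"turn":0},{"grip":0,"linear":[87,20,-105],"turn":0},{"grip":0,"linear":[87,20,-107],"turn":0},{"grip":0,"linear":[87,20,-107],"turn":0},{"grip":0,"linear":[87,20,-107],"turn":0}]'
python3 -m pendant '[{"grip":18,"linear":[0,0,0],"turn":0},{"grip":20,"linear":[0,0,0],"turn":0},{"grip":24,"linear":[0,0,0],"turn":0},{"grip":30,"linear":[0,0,0],"turn":0},{"grip":36,"linear":[0,0,0],"turn":0},{"grip":36,"linear":[0,0,0],"turn":0},{"grip":36,"linear":[0,0,25],"turn":0},{"grip":36,"linear":[0,0,65],"turn":0},{"grip":36,"linear":[0,0,105],"turn":0},{"grip":36,"linear":[0,0,125],"turn":0}]'
python3 - <<'E'
from h import *
f=grab('side');cv2.imwrite('pics/s5.png',cv2.resize(f['pixels'][150:330,120:380],(780,540))[:,:,::-1])
E
```

```text
time: 7.35
ee_pos: [0.6643, 0.1299, 0.0139]
ee_rot: [0.995, 0.101, 0.001, 0.0]
force: [0.1, -0.6, -0.7]
finger_gap: 0.0177
gripper_force: 30.0
time: 8.18
ee_pos: [0.665, 0.1302, 0.1424]
ee_rot: [0.995, 0.102, 0.002, 0.0]
force: [-0.1, 0.4, 0.2]
finger_gap: 0.036
gripper_force: 0.0
```

View pics/s5.png

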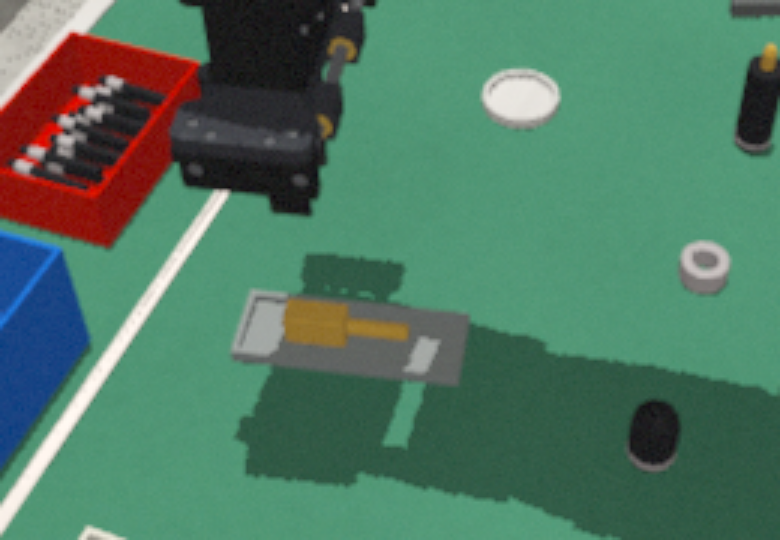

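The mandrel lies flat in the tray at crop (345,325). The cap is next.

```bash
python3 -m pendant '[{"grip":60,"linear":[-40,2,0],"turn":0},{"grip":70,"linear":[-80,5,0],"turn":0},{"grip":70,"linear":[-120,8,0],"turn":0},{"grip":70,"linear":[-160,11,0],"turn":0},{"grip":70,"linear":[-200,13,0],"turn":0},{"grip":70,"linear":[-227,14,-20],"turn":0},{"grip":70,"linear":[-227,14,-50],"turn":0},{"grip":70,"linear":[-227,14,-60],"turn":0},{"grip":70,"linear":[-227,14,-60],"turn":0},{"grip":70,"linear":[-227,14,-60],"turn":0}]'
python3 - <<'E'
from h import *
f=grab('wrist','w6.png');np.savez('f_w6',**f);st=r.read_state();print(st['ee_pos'],proj(f,[st['ee_pos'],[.437,.1445,.03]]))
E
```

```text
time: 9.07
ee_pos: [0.4368, 0.144, 0.0775]
ee_rot: [0.995, 0.101, -0.0, 0.0]
force: [-0.8, -0.2, 0.2]
finger_gap: 0.0702
gripper_force: 0.0
[0.43720106 0.14401894 0.07800148] [[282.71095868 248.68366873]
 [282.45394439 225.92017186]]
```

View pics/w6.png

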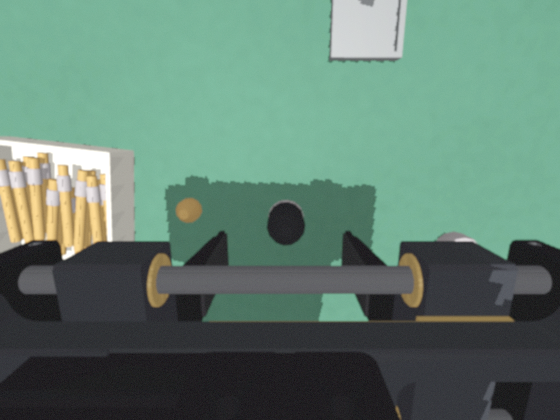

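The cap is between the fingers at (286,223), about 2.5 mm right of centre, and the cone (189,210) is clear of the fingers. I'll go down and grip.

```bash
python3 -m pendant '[{"grip":70,"linear":[0,-2.5,-30],"turn":0},{"grip":66,"linear":[0,-2.5,-60],"turn":0},{"grip":50,"linear":[0,-2.5,-72],"turn":0},{"grip":40,"linear":[0,-2.5,-72],"turn":0},{"grip":34,"linear":[0,-2.5,-72],"turn":0},{"grip":32,"linear":[0,-2.5,-72],"turn":0},{"grip":30,"linear":[0,-2.5,-72],"turn":0},{"grip":20,"linear":[0,-2.5,-72],"turn":0},{"grip":0,"linear":[0,-2.5,-72],"turn":0},{"grip":0,"linear":[0,-2.5,-72],"turn":0},{"grip":0,"linear":[0,-2.5,-72],"turn":0}]'
```

```text
time: 10.03
ee_pos: [0.4373, 0.1416, 0.0067]
ee_rot: [0.995, 0.101, 0.001, -0.0]
force: [-0.1, -0.0, 9.2]
finger_gap: 0.0296
gripper_force: 30.0
```

```bash
python3 -m pendant '[{"grip":0,"linear":[0,0,15],"turn":0},{"grip":0,"linear":[0,0,40],"turn":0},{"grip":0,"linear":[20,-15,60],"turn":0},{"grip":0,"linear":[50,-38,60],"turn":0},{"grip":0,"linear":[80,-62,60],"turn":0},{"grip":0,"linear":[110,-85,60],"turn":0},{"grip":0,"linear":[140,-108,60],"turn":0},{"grip":0,"linear":[170,-131,60],"turn":0},{"grip":0,"linear":[190,-146,50],"turn":0},{"grip":0,"linear":[190,-146,30],"turn":0},{"grip":0,"linear":[190,-146,15],"turn":0},{"grip":0,"linear":[190,-146,8],"turn":0}]'
python3 -m pendant '[{"grip":0,"linear":[0,0,-3],"turn":0},{"grip":0,"linear":[0,0,-6],"turn":0},{"grip":0,"linear":[0,0,-7.5],"turn":0},{"grip":0,"linear":[0,0,-7.5],"turn":0},{"grip":0,"linear":[0,0,-7.5],"turn":0}]'
python3 - <<'E'
from h import *
f=grab('side');cv2.imwrite('pics/s7.png',cv2.resize(f['pixels'][130:310,160:420],(780,540))[:,:,::-1])
E
```

```text
time: 11.03
ee_pos: [0.626, -0.0049, 0.0121]
ee_rot: [0.995, 0.101, -0.001, -0.0]
force: [-0.5, 0.5, -1.0]
finger_gap: 0.0297
gripper_force: 30.0
time: 11.45
ee_pos: [0.627, -0.0044, 0.0069]
ee_rot: [0.995, 0.102, 0.001, 0.0]
force: [-0.8, 0.1, -1.3]
finger_gap: 0.0296
gripper_force: 30.0
```

View pics/s7.png

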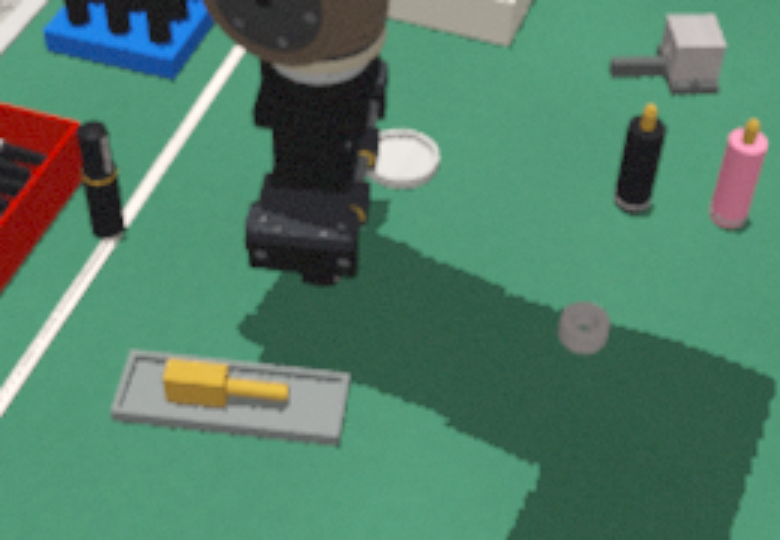

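The cap is held over the midpoint and not visible past the gripper; the mandrel is flat at (227,385). No contact force yet, so I'll ease down a little and release.

```bash
python3 -m pendant '[{"grip":0,"linear":[0,0,-1],"turn":0},{"grip":0,"linear":[0,0,-1],"turn":0},{"grip":0,"linear":[0,0,-1],"turn":0}]'
python3 -m pendant '[{"grip":30,"linear":[0,0,0],"turn":0},{"grip":32,"linear":[0,0,0],"turn":0},{"grip":36,"linear":[0,0,0],"turn":0},{"grip":45,"linear":[0,0,0],"turn":0},{"grip":50,"linear":[0,0,0],"turn":0},{"grip":50,"linear":[0,0,20],"turn":0},{"grip":50,"linear":[0,0,60],"turn":0},{"grip":50,"linear":[0,0,100],"turn":0},{"grip":50,"linear":[0,0,134],"turn":0},{"grip":50,"linear":[0,0,134],"turn":0}]'
```

```text
time: 11.75
ee_pos: [0.6271, -0.0044, 0.0067]
ee_rot: [0.995, 0.102, 0.001, 0.0]
force: [-3.8, 0.0, 10.7]
finger_gap: 0.0295
gripper_force: 30.0
time: 12.58
ee_pos: [0.6294, -0.0048, 0.1459]
ee_rot: [0.995, 0.102, 0.005, 0.001]
force: [-0.1, -0.9, 0.1]
finger_gap: 0.0498
gripper_force: 0.0
```

```bash
python3 -m pendant '[{"grip":50,"linear":[-25,-19,0],"turn":0},{"grip":60,"linear":[-55,-41,0],"turn":0},{"grip":60,"linear":[-85,-63,0],"turn":0},{"grip":60,"linear":[-115,-86,0],"turn":0},{"grip":60,"linear":[-145,-108,0],"turn":0},{"grip":60,"linear":[-175,-131,0],"turn":0},{"grip":60,"linear":[-197,-147,0],"turn":0},{"grip":60,"linear":[-197,-147,0],"turn":0},{"grip":60,"linear":[-197,-147,0],"turn":0},{"grip":60,"linear":[-197,-147,0],"turn":0},{"grip":60,"linear":[-197,-147,0],"turn":0}]'
python3 - <<'E'
from h import *
f=grab('wrist','w8.png');np.savez('f_w8',**f);st=r.read_state();print(st['ee_pos'],proj(f,[st['ee_pos'],[.4305,-.152,.075],[.4305,-.152,.093]]))
s=grab('side');b=s['pixels'][:];print()
g=cv2.cvtColor(s['pixels'],cv2.COLOR_RGB2HSV);m=cv2.bitwise_not(cv2.inRange(g,(60,90,40),(95,255,255)))[195:260,255:315]
c=max(cv2.findContours(m,0,1)[0],key=cv2.contourArea);x,y,w,h=cv2.boundingRect(c);x+=255;y+=195;print('cap',x,y,w,h,plane(s,(x+w/2,y+h/2),.022))
E
```

```text
time: 13.5
ee_pos: [0.4306, -0.1512, 0.1391]
ee_rot: [0.995, 0.102, 0.0, 0.0]
force: [0.9, 0.7, -0.3]
finger_gap: 0.0597
gripper_force: 0.0
[ 0.43055125 -0.15104994  0.13904758] [[282.44765258 249.00534706]
 [284.12069424 220.79207903]
 [284.08108309 227.2342598 ]]

cap 261 205 14 21 [0.62254267 0.00192554 0.022     ]
```

View pics/w8.png

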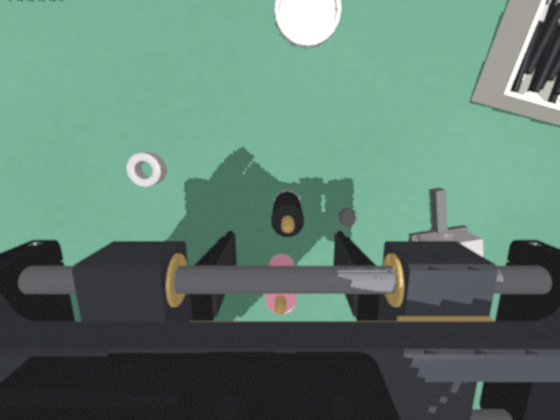

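The barrel's tip is at (287,226), about 2 mm right of prediction, and the fingers straddle it. Pink (280,285) and the nut (348,217) are clear. Going down.

```bash
python3 -m pendant '[{"grip":60,"linear":[0,-2,-20],"turn":0},{"grip":60,"linear":[0,-2,-50],"turn":0},{"grip":60,"linear":[0,-2,-80],"turn":0},{"grip":56,"linear":[0,-2,-105],"turn":0},{"grip":40,"linear":[0,-2,-107],"turn":0},{"grip":34,"linear":[0,-2,-107],"turn":0},{"grip":31,"linear":[0,-2,-107],"turn":0},{"grip":28,"linear":[0,-2,-107],"turn":0},{"grip":20,"linear":[0,-2,-107],"turn":0},{"grip":0,"linear":[0,-2,-107],"turn":0},{"grip":0,"linear":[0,-2,-107],"turn":0},{"grip":0,"linear":[0,-2,-107],"turn":0}]'
```

```text
time: 14.6
ee_pos: [0.4304, -0.1538, 0.0334]
ee_rot: [0.995, 0.101, 0.001, 0.001]
force: [-0.2, 1.1, 9.0]
finger_gap: 0.0279
gripper_force: 30.0
```

Run:
```python
from h import *
f=dict(np.load('f_w8.npz'));g=cv2.cvtColor(f['pixels'],cv2.COLOR_RGB2HSV)
m=cv2.inRange(g,(0,0,90),(180,75,255))
for nm,z,(x0,y0,x1,y1) in(('ring',.018,(115,145,175,195)),('dish',.010,(265,0,350,52))):
    c=max(cv2.findContours(m[y0:y1,x0:x1],0,1)[0],key=cv2.contourArea).reshape(-1,2)+[x0,y0]
    P=np.array([plane(f,u,z)[:2]*1000 for u in c],np.float32); print(nm,cv2.boundingRect(c),cv2.fitEllipse(P))
```

```text
ring (125, 151, 43, 37) ((438.7973327636719, -11.060011863708496), (35.26142120361328, 41.45225143432617), 26.43501853942871)
dish (273, 0, 70, 49) ((600.3570556640625, -137.96597290039062), (41.597232818603516, 65.61888122558594), 12.250303268432617)
```

```bash
python3 -m pendant '[{"grip":0,"linear":[0,0,15],"turn":0},{"grip":0,"linear":[5,1,35],"turn":0},{"grip":0,"linear":[35,4,40],"turn":0},{"grip":0,"linear":[65,7,40],"turn":0},{"grip":0,"linear":[95,10,40],"turn":0},{"grip":0,"linear":[125,13,40],"turn":0},{"grip":0,"linear":[155,16,40],"turn":0},{"grip":0,"linear":[180,19,40],"turn":0},{"grip":0,"linear":[180,19,30],"turn":0},{"grip":0,"linear":[180,19,25],"turn":0},{"grip":0,"linear":[180,19,25],"turn":0},{"grip":0,"linear":[180,19,25],"turn":0}]'
python3 - <<'E'
from h import *
f=grab('side');cv2.imwrite('pics/s9.png',cv2.resize(f['pixels'][100:260,200:340],(700,600+200))[:600,:,::-1]);print(r.read_state()['ee_pos'])
E
```

```text
time: 15.6
ee_pos: [0.6087, -0.1346, 0.0571]
ee_rot: [0.995, 0.101, -0.001, -0.0]
force: [0.5, -0.5, -1.6]
finger_gap: 0.0274
gripper_force: 30.0
[ 0.60896243 -0.1346807   0.05741526]
```

View pics/s9.png

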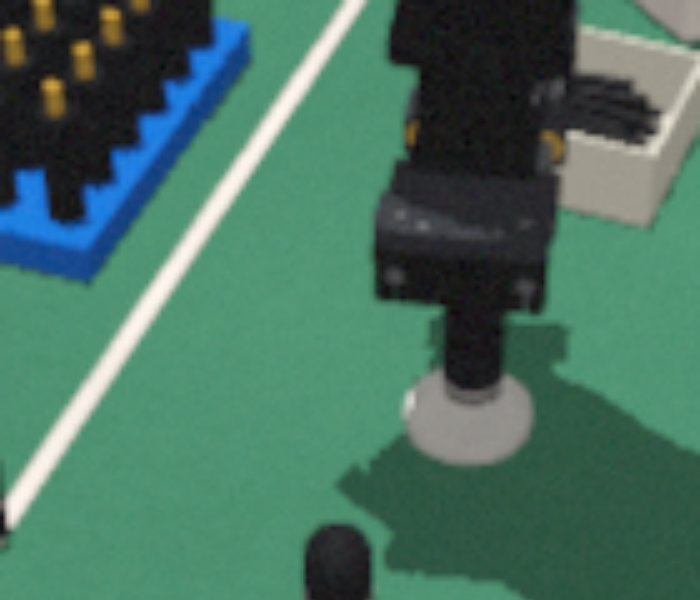

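The barrel's foot (472,392) hangs over the dish's centre (469,418), still about 2 cm up, and the cap stands at (338,565). I'll lower it gently.

```bash
python3 -m pendant '[{"grip":0,"linear":[1,0,-8],"turn":0},{"grip":0,"linear":[1,0,-15],"turn":0},{"grip":0,"linear":[1,0,-19],"turn":0},{"grip":0,"linear":[1,0,-20.5],"turn":0},{"grip":0,"linear":[1,0,-20.5],"turn":0},{"grip":0,"linear":[1,0,-20.5],"turn":0}]'
python3 -m pendant '[{"grip":0,"linear":[0,0,-1],"turn":0},{"grip":0,"linear":[0,0,-1],"turn":0},{"grip":0,"linear":[0,0,-1],"turn":0}]'
```

```text
time: 16.15
ee_pos: [0.6104, -0.1345, 0.0372]
ee_rot: [0.995, 0.101, -0.0, -0.0]
force: [-3.2, 1.1, 8.8]
finger_gap: 0.0271
gripper_force: 30.0
time: 16.4
ee_pos: [0.6105, -0.1345, 0.0371]
ee_rot: [0.995, 0.101, 0.0, 0.0]
force: [-7.1, 1.9, 19.3]
finger_gap: 0.0277
gripper_force: 30.0
```

```bash
python3 -m pendant '[{"grip":27,"linear":[0,0,1],"turn":0},{"grip":30,"linear":[0,0,1],"turn":0},{"grip":36,"linear":[0,0,1],"turn":0},{"grip":50,"linear":[0,0,1],"turn":0},{"grip":60,"linear":[0,0,1],"turn":0},{"grip":60,"linear":[0,0,1],"turn":0},{"grip":60,"linear":[0,0,5],"turn":0},{"grip":60,"linear":[0,0,30],"turn":0},{"grip":60,"linear":[0,0,65],"turn":0},{"grip":60,"linear":[0,0,100],"turn":0},{"grip":60,"linear":[0,0,120],"turn":0},{"grip":60,"linear":[0,0,120],"turn":0}]'
python3 -m pendant '[{"grip":60,"linear":[0,0,0],"turn":0},{"grip":60,"linear":[0,0,0],"turn":0},{"grip":60,"linear":[0,0,0],"turn":0}]'
python3 - <<'E'
from h import *
f=grab('wrist','w10.png');np.savez('f_w10',**f);st=r.read_state();p=np.array(st['ee_pos']);print(p,st['time'])
g=f['pixels'].astype(int);m=((g[...,0]-g[...,2]>45)&(g[...,0]>100)).astype(np.uint8);m[:190]=0;m[244:]=0;m[:,:250]=0;m[:,320:]=0
c=cv2.findContours(m,0,1)[0]
for k in c:
    if cv2.contourArea(k)>15: b=cv2.boundingRect(k);print(b,plane(f,(b[0]+b[2]/2-.5,b[1]+b[3]/2-.5),.092))
E
```

```text
time: 17.4
ee_pos: [0.6125, -0.135, 0.1607]
ee_rot: [0.995, 0.101, 0.003, 0.002]
force: [-0.8, 0.4, 0.4]
finger_gap: 0.0598
gripper_force: 0.0
time: 17.65
ee_pos: [0.6102, -0.1344, 0.1544]
ee_rot: [0.995, 0.101, -0.001, -0.0]
force: [-0.3, 0.4, -1.4]
finger_gap: 0.0601
gripper_force: 0.0
[ 0.61028432 -0.13438512  0.15433823] 17.7
(279, 211, 13, 17) [ 0.61210666 -0.13544402  0.092     ]
```

View pics/w10.png

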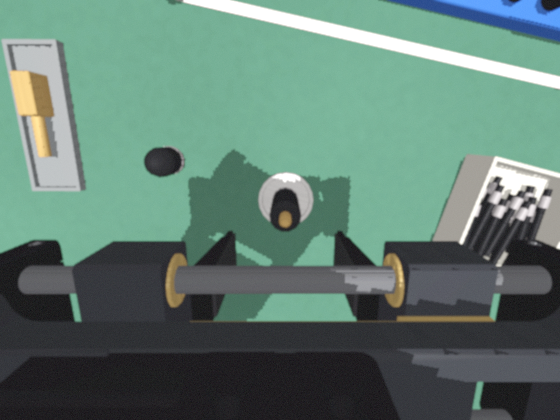

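The barrel stands in the dish at (287,200), its tip at (285,219); the cap is at (163,161) and the mandrel lies in the tray at upper left. Now the ring.

```bash
python3 -m pendant '[{"grip":60,"linear":[-30,20,0],"turn":0},{"grip":70,"linear":[-60,42,0],"turn":0},{"grip":70,"linear":[-90,64,0],"turn":0},{"grip":70,"linear":[-120,86,0],"turn":0},{"grip":70,"linear":[-150,108,-20],"turn":0},{"grip":70,"linear":[-173,125.5,-50],"turn":0},{"grip":70,"linear":[-173,125.5,-85],"turn":0},{"grip":70,"linear":[-173,125.5,-90],"turn":0},{"grip":70,"linear":[-173,125.5,-90],"turn":0},{"grip":70,"linear":[-173,125.5,-90],"turn":0},{"grip":70,"linear":[-173,125.5,-90],"turn":0}]'
python3 - <<'E'
from h import *
f=grab('wrist','w11.png');np.savez('f_w11',**f);st=r.read_state();p=np.array(st['ee_pos']);print(p,st['time'])
g=cv2.cvtColor(f['pixels'],cv2.COLOR_RGB2HSV);m=cv2.inRange(g,(0,0,60),(180,85,255));m[:170]=0;m[243:]=0;m[:,:235]=0;m[:,330:]=0
c=max(cv2.findContours(m,0,1)[0],key=cv2.contourArea).reshape(-1,2);P=np.array([plane(f,u,.015)[:2]*1000 for u in c],np.float32);print(cv2.boundingRect(c),cv2.fitEllipse(P))
E
```

```text
time: 18.62
ee_pos: [0.439, -0.0096, 0.0667]
ee_rot: [0.995, 0.101, 0.001, 0.0]
force: [-0.8, -0.4, 0.5]
finger_gap: 0.0699
gripper_force: 0.0
[ 0.43890462 -0.00955675  0.06678427] 18.6667
(257, 200, 49, 43) ((439.9162292480469, -7.7975897789001465), (35.85154724121094, 36.92339324951172), 10.467058181762695)
```

View pics/w11.png

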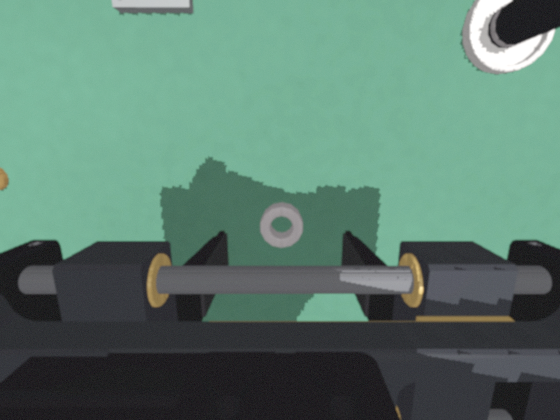

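The ring is between the fingers at (281,225). I'll get its centre from the hole.

Run:
```python
from h import *
f=dict(np.load('f_w11.npz'));g=f['pixels'].astype(int)
d=(g[...,1]-g[...,0]>18).astype(np.uint8)  # green
n=cv2.connectedComponentsWithStats(d[195:255,250:312]);print([(s.tolist(),(c+[250,195]).round(1)) for s,c in zip(n[2],n[3])])
# outer top edge columns/rows of ring
m=1-d; rows=[y for y in range(190,262) if m[y,281]]; cols=[x for x in range(245,320) if m[222,x]];print(rows,cols[0],cols[-1])
for uv in((281.5,203.5),(281.5,242),(282,224)):print(uv,plane(f,uv,.018).round(4))
```

```text
[([10, 7, 43, 46, 1344], array([281.1, 224.9])), ([0, 0, 62, 60, 2146], array([280.1, 224.3])), ([22, 22, 20, 15, 230], array([281.2, 223.9]))]
[202, 203, 204, 205, 206, 207, 208, 209, 210, 211, 212, 213, 214, 215, 216, 232, 233, 234, 235, 236, 237, 238, 239, 240, 241, 242, 243, 244, 245, 246, 247] 260 302
(281.5, 203.5) [ 0.4563 -0.0048  0.018 ]
(281.5, 242) [ 0.4259 -0.011   0.018 ]
(282, 224) [ 0.4404 -0.0085  0.018 ]
```

```bash
python3 -m pendant '[{"grip":70,"linear":[0,1,-30],"turn":0},{"grip":66,"linear":[0,1,-55],"turn":0},{"grip":55,"linear":[0,1,-62],"turn":0},{"grip":44,"linear":[0,1,-62],"turn":0},{"grip":38,"linear":[0,1,-62],"turn":0},{"grip":36,"linear":[0,1,-62],"turn":0},{"grip":34,"linear":[0,1,-62],"turn":0},{"grip":20,"linear":[0,1,-62],"turn":0},{"grip":0,"linear":[0,1,-62],"turn":0},{"grip":0,"linear":[0,1,-62],"turn":0},{"grip":0,"linear":[0,1,-62],"turn":0}]'
python3 -m pendant '[{"grip":0,"linear":[0,0,20],"turn":0},{"grip":0,"linear":[0,0,60],"turn":0},{"grip":0,"linear":[0,0,100],"turn":0},{"grip":0,"linear":[0,0,135],"turn":0},{"grip":0,"linear":[0,0,135],"turn":0},{"grip":0,"linear":[0,0,135],"turn":0}]'
```

```text
time: 19.58
ee_pos: [0.4382, -0.0081, 0.0046]
ee_rot: [0.995, 0.101, 0.001, 0.0]
force: [-0.2, -0.5, 8.6]
finger_gap: 0.0324
gripper_force: 30.0
time: 20.08
ee_pos: [0.4384, -0.0081, 0.1405]
ee_rot: [0.995, 0.102, 0.002, 0.001]
force: [0.1, -0.9, -0.8]
finger_gap: 0.0323
gripper_force: 30.0
```

The opening is 32.4 mm where 34 was expected, so I'll check the ring in the fingers.

Run:
```python
from h import *
f=grab('wrist');s=grab('side');c=grab('scene');st=r.read_state();p=np.array(st['ee_pos']);print(p,proj(s,p),proj(c,p),st['finger_gap'])
a=cv2.resize(f['pixels'][200:330,200:365],(380,300))
u=proj(s,p)[0].astype(int);b=cv2.resize(s['pixels'][u[1]-35:u[1]+25,u[0]-38:u[0]+38],(380,300),interpolation=cv2.INTER_CUBIC)
u=proj(c,p)[0].astype(int);d=cv2.resize(c['pixels'][u[1]-35:u[1]+25,u[0]-38:u[0]+38],(380,300),interpolation=cv2.INTER_CUBIC)
cv2.imwrite('pics/g12.png',np.vstack([np.hstack([a,b]),np.hstack([d,d])])[:,:,::-1])
```

```text
[ 0.43711943 -0.00792213  0.13773242] [[363.12659167 192.93191235]] [[208.7830733  163.98435895]] 0.03251033063081196
```

View pics/g12.png

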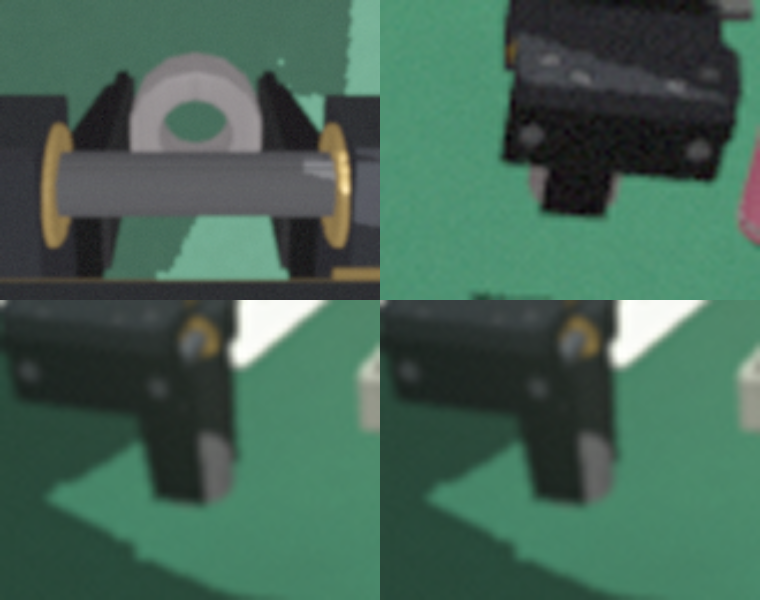

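The ring is level and centred in the fingers, with its hole clear at (197,120). I'll carry it over the barrel.

```bash
python3 -m pendant '[{"grip":0,"linear":[25,-18,0],"turn":0},{"grip":0,"linear":[55,-40,0],"turn":0},{"grip":0,"linear":[85,-62,0],"turn":0},{"grip":0,"linear":[115,-84,0],"turn":0},{"grip":0,"linear":[145,-106,0],"turn":0},{"grip":0,"linear":[165,-120,0],"turn":0},{"grip":0,"linear":[174,-127,0],"turn":0},{"grip":0,"linear":[174,-127,0],"turn":0},{"grip":0,"linear":[174,-127,-10],"turn":0},{"grip":0,"linear":[174,-127,-20],"turn":0},{"grip":0,"linear":[174,-127,-20],"turn":0},{"grip":0,"linear":[174,-127,-20],"turn":0}]'
python3 - <<'E'
from h import *
f=grab('wrist');s=grab('side');c=grab('scene');st=r.read_state();p=np.array(st['ee_pos']);print(p,st['finger_gap'],st['force'])
a=cv2.resize(f['pixels'][190:320,200:365],(380,300))
L=[cv2.resize(k['pixels'][u[1]-30:u[1]+30,u[0]-38:u[0]+38],(380,300),interpolation=cv2.INTER_CUBIC) for k in(s,c) for u in [proj(k,p)[0].astype(int)]]
cv2.imwrite('pics/g13.png',np.vstack([np.hstack([a,L[0]]),np.hstack([L[1],L[1]*0])])[:,:,::-1])
E
```

```text
time: 21.23
ee_pos: [0.6108, -0.1343, 0.1175]
ee_rot: [0.995, 0.102, -0.001, -0.0]
force: [-0.4, -0.4, -0.6]
finger_gap: 0.0321
gripper_force: 30.0
[ 0.6117205  -0.13476797  0.11899471] 0.03236511859420587 [ 0.79848005  0.04453586 -0.6516879 ]
```

View pics/g13.png

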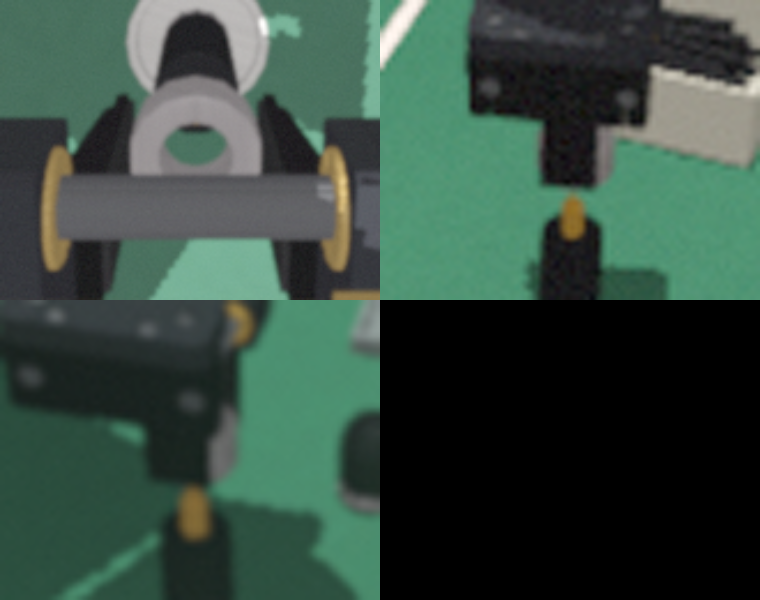

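The tip sits under the ring's middle: side crop, ring at column 576 and tip at 572, under 1 mm off. Lowering slowly with force checks.

```bash
python3 -m pendant '[{"grip":0,"linear":[0.5,0,-6],"turn":0},{"grip":0,"linear":[0.5,0,-11],"turn":0},{"grip":0,"linear":[0.5,0,-15],"turn":0},{"grip":0,"linear":[0.5,0,-18],"turn":0},{"grip":0,"linear":[0.5,0,-21],"turn":0},{"grip":0,"linear":[0.5,0,-21],"turn":0}]'
python3 -m pendant '[{"grip":0,"linear":[0,0,-3],"turn":0},{"grip":0,"linear":[0,0,-6],"turn":0},{"grip":0,"linear":[0,0,-9],"turn":0},{"grip":0,"linear":[0,0,-11],"turn":0},{"grip":0,"linear":[0,0,-11],"turn":0}]'
```

```text
time: 21.88
ee_pos: [0.612, -0.135, 0.0969]
ee_rot: [0.995, 0.101, -0.0, -0.0]
force: [-0.4, -0.3, -0.9]
finger_gap: 0.0322
gripper_force: 30.0
time: 22.3
ee_pos: [0.6121, -0.135, 0.0862]
ee_rot: [0.995, 0.101, -0.0, -0.0]
force: [0.2, 0.3, 0.2]
finger_gap: 0.032
gripper_force: 30.0
```

```bash
python3 -m pendant '[{"grip":0,"linear":[0,0,-1],"turn":0},{"grip":0,"linear":[0,0,-2],"turn":0},{"grip":0,"linear":[0,0,-2],"turn":0}]'
python3 -m pendant '[{"grip":32,"linear":[0,0,0],"turn":0},{"grip":34,"linear":[0,0,0],"turn":0},{"grip":37,"linear":[0,0,0],"turn":0},{"grip":45,"linear":[0,0,0],"turn":0},{"grip":55,"linear":[0,0,0],"turn":0},{"grip":55,"linear":[0,0,0],"turn":0},{"grip":55,"linear":[0,0,10],"turn":0},{"grip":55,"linear":[0,0,40],"turn":0},{"grip":55,"linear":[0,0,80],"turn":0},{"grip":55,"linear":[-60,0,110],"turn":0},{"grip":55,"linear":[-100,-30,110],"turn":0},{"grip":55,"linear":[-130,-60,110],"turn":0}]'
python3 -m pendant '[{"grip":55,"linear":[0,0,0],"turn":0},{"grip":55,"linear":[0,0,0],"turn":0},{"grip":55,"linear":[0,0,0],"turn":0},{"grip":55,"linear":[0,0,0],"turn":0}]'
python3 - <<'E'
from h import *
s=grab('side');c=grab('scene')
a=cv2.resize(s['pixels'][110:290,170:300],(398,551),interpolation=cv2.INTER_CUBIC);b=cv2.resize(c['pixels'][170:300,210:305],(398,551),interpolation=cv2.INTER_CUBIC)
cv2.imwrite('pics/g14.png',np.hstack([a,b])[:,:,::-1])
E
```

```text
time: 22.55
ee_pos: [0.6123, -0.135, 0.0846]
ee_rot: [0.995, 0.101, -0.0, 0.0]
force: [0.4, 0.9, -0.4]
finger_gap: 0.0328
gripper_force: 30.0
time: 23.55
ee_pos: [0.5036, -0.1769, 0.1951]
ee_rot: [0.995, 0.103, 0.001, 0.001]
force: [1.3, -1.0, 0.2]
finger_gap: 0.0551
gripper_force: 0.0
time: 23.88
ee_pos: [0.5056, -0.1776, 0.1929]
ee_rot: [0.995, 0.102, 0.0, 0.0]
force: [-0.2, -0.2, -0.3]
finger_gap: 0.055
gripper_force: 0.0
```

View pics/g14.png

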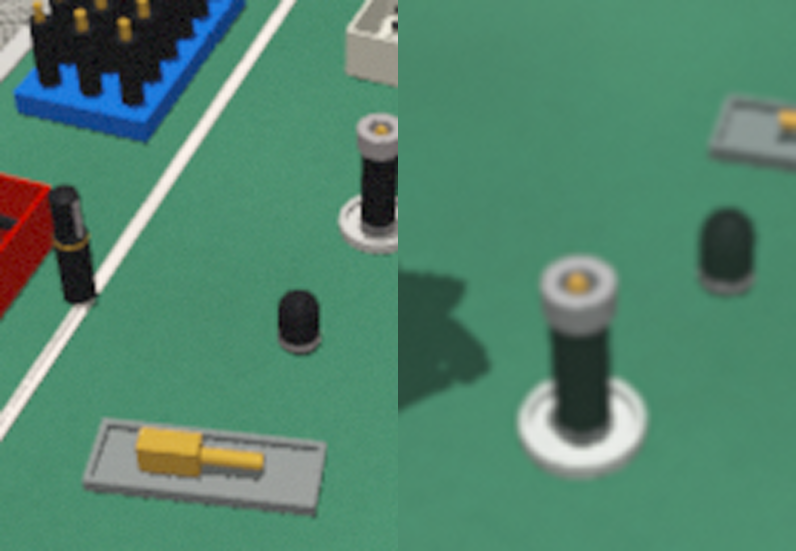

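The ring lies flat on the barrel over the tip at (578,290), the barrel stands in the dish, and the cap stands upright at (299,320). The mandrel lies flat in the tray at (200,455), and the pen has not moved. Handing in.

```bash
python3 -c "
from cell import r
print(r.close_job())"
```

```text
the job is handed in; nothing more can be done
None
```

I handed the job in after about 24 s of robot time with all four parts placed as asked and the gripper clear; the hand-in returned no verdict, but the last pictures look right, and the pen, cone and nut looked unmoved when last in view.

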